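# Clear the alarm and jog the label machine from its operator console

### The job

The label machine has stopped on an alarm and the web has to be inched forward: at the operator console, lightly tap the amber tick key on the touch screen to acknowledge the alarm, then press the blue reset button and let it spring back, then press the white jog button and keep it held in; jog runs only while it is held, so the program finishes while holding it. Use the fingertips with light pressure, and touch neither the other screen keys, the green and red push buttons nor the red mushroom emergency stop. Nothing is to be picked up: leave the loose parts around the console where they stand.

Things in the scene. Friction and masses are not known exactly. Their poses are not given: they have to be found in the camera images.
- console: stainless sloping desk console fixed to the machine table, 330 mm deep, 420 mm wide; origin at the centre of its underside, x away from the robot side, y to its left, z up. Its flat deck rises at 15 degrees from 60 mm high at the near (-x) edge to 148 mm at the far edge; straight into the deck is therefore (0.259, 0, -0.966) in the console's axes
- ack_key: the amber key with a dark tick, drawn on the touch screen (the right-hand one of the three keys in the screen's bottom row, seen from the robot). 44 mm up the slope by 64 mm across; origin at the centre of its flat face, 7 mm above the deck; z points straight out of the sloped screen. The screen sits on a foam gasket and gives about 1 mm for each 4 N, 3 mm at most; a touch of 1 N registers
- list_key: grey screen key with three bars, next to the amber one on its left, centre 72 mm away, same size: not to be touched. Origin at the centre of its face
- back_key: grey screen key with an arrow, left end of the key row, same size: not to be touched. Origin at the centre of its face
- reset_top (a point): centre of the top face of the blue push button (reset). Cap 29 mm across, its top 18 mm above the console deck and 10 mm proud of its black collar (40 mm across); z points straight out of the sloped deck. The four push buttons stand 70 mm apart in one row along the console's near edge, in an order that changes from start to start
- reset (a joint): travel of the blue reset push button, m: 0 = out, 0.006 = fully in. It springs back; it starts to move at about 2 N, is half in (0.003) at about 4 N, where its contact makes, and fully in at about 6 N
- jog_top (a point): centre of the top face of the white push button (jog, hold to run). Cap 29 mm across, its top 18 mm above the console deck and 10 mm proud of its black collar (40 mm across); z points straight out of the sloped deck. The four push buttons stand 70 mm apart in one row along the console's near edge, in an order that changes from start to start
- jog (a joint): travel of the white jog push button, m: 0 = out, 0.006 = fully in. It springs back; it starts to move at about 2 N, is half in (0.003) at about 4 N, where its contact makes, and fully in at about 6 N
- start: green start push button, same form as the others: not to be touched. Origin at the centre of its top face
- stop: red stop push button, same form as the others: not to be touched. Origin at the centre of its top face
- estop: red mushroom emergency stop, 40 mm across, its top 38 mm above the deck, on a yellow plate at the right of the button row: not to be touched. Origin at the centre of its top
- core_center (a point): centre of a loose cardboard core, 88 mm across, 60 mm high, standing on the table left of the console
- roll_center (a point): centre of a loose roll of white labels, 90 mm across, 40 mm high, lying flat right of the console
- collar_center (a point): centre of a loose aluminium shaft collar, 44 mm across, 20 mm high, lying in front of the console

How it is judged:
On the way, in this order (a step that is already met when the one before it is completed fails the run):
1. the amber tick key is tapped with the fingertips, all push buttons out (contact force between the fingers and ack_key above 1 N and value of joint each of reset, jog below 0.0015 m), for 0.04 s.
2. the screen is let go and the blue reset button is pressed at least half in, the jog button still out (value of joint reset above 0.003 m and contact force between the fingers and reset above 1 N and contact force between the fingers and screen below 0.3 N and value of joint jog below 0.0015 m), for 0.1 s.
3. the reset button has sprung back, the jog button still out (value of joint reset below 0.001 m and value of joint jog below 0.0015 m), for 0.1 s.
At the end, for the whole second after the job is handed in: the white jog button is held at least half in (3 mm of its 6 mm) by the fingertips with less than 20 N, the reset button is out again, the screen is untouched and the loose core, label roll and collar are within 20 mm of where they stood (value of joint jog above 0.003 m and contact force between the fingers and jog between 1 and 20 N and value of joint reset below 0.001 m and contact force between the fingers and screen below 0.3 N and distance of each of core_center, roll_center, collar_center from where it was at the start of the episode below 0.02 m); the arm keeps its last pose, push and grip.
It fails at once if the screen or a button is pushed harder than 20 N (contact force between anything else and screen above 20 N or contact force between anything else and reset above 20 N or contact force between anything else and jog above 20 N).
It fails at once if another key of the screen is touched (contact force between any of the fingers, the arm and list_key above 1 N or contact force between any of the fingers, the arm and back_key above 1 N).
It fails at once if the green start, the red stop or the emergency stop is touched (contact force between any of the fingers, the arm and start above 1 N or contact force between any of the fingers, the arm and stop above 1 N or contact force between any of the fingers, the arm and estop above 1 N).
It fails at once if a loose part is lifted, carried or pushed away (distance of any of core_center, roll_center, collar_center from where it was at the start of the episode above 0.02 m).
It also fails if it takes over 45 s, if anything falls off the work surface, if the arm or the gripper's body presses on something with over 40 N, if the wrist force passes 120 N, or if a joint passes its speed limit or range.

### The arm

A 6-joint arm with a two-finger parallel gripper is mounted at the origin on the work surface. World frame = base frame: x ahead of the robot, y to its left, z up, the work surface at z = 0. Lengths are in m, angles in rad, forces in N, time in s.
With the tool pointing down it reaches from about 0.4 to 0.825 m from the base axis. Payload 7 kg.
Tool frame: the origin (TCP) lies between the finger pads; the fingertips stand 25 mm ahead of it and the grasp point (between the pads) lies 6 mm ahead of it (arm.tip_extent is the z of the fingertips in the tool frame, in m); z points along the fingers, x is the direction in which the jaws open and shut, and the axes are right-handed (so a half turn about z gives the same grasp; the last joint's range is limited). The gripper opens to 88 mm and grips with 3 to 60 N. Pads are 19 mm wide; open, the fingers measure 130 mm over their backs; the gripper's body (78 mm by 193 mm) begins 47 mm behind the grasp point.
Start: joints at [-0.963, 0.359, 0.012, 0, -1.224, -0.288], TCP at [0.212, -0.641, 0.218] pointing down, gripper open.
Joint ranges: [-3.07, 3.07], [-1.43, 2.12], [-1.02, 1.25], [-3.03, 1.67], [-3.05, -0], [-3.03, 3.03]. Speed limits (rad/s): [2.39, 2.39, 3.01, 3.14, 3.14, 3.14].

### API

Orientations are given as [roll, pitch, yaw] about the fixed x, y, z axes, in that order (R = Rz(yaw) Ry(pitch) Rx(roll)).
In Python, from station import monitor, grab_frame, job_done, arm gives the robot as it stands.
- The arm moves only by the shell command python3 -m jog 'ROWS' [FORCE]. ROWS is JSON, a list that holds one entry, the list of rows, each a list of 7 numbers: the shift along the world's x, y, z in m, then the turn, a rotation vector about the world's x, y, z in rad, then the opening, from 0 (shut) to 1 (fully open). In form: [[[dx, dy, dz, ax, ay, az, claw], ...]]. A call has 1 to 20 rows; each row shifts and turns the commanded pose from where the row before left it; what a row does not reach is not made up. A row lasts 1/8 s, in which the tool goes at most 62.5 mm and 10.7 degrees, less where a joint would pass 70% of its speed; a pose out of reach is approached as far as the arm can. A call is refused whole if a number of a shift passes 0.0625 or a number of a turn 0.188, either way. A call with a gripper value outside its range is refused whole. The fingers move at their own pace and stop on an object; FORCE is the grip in N (left out, the last holds). Time passes only in rows, so rows that do not move let the fingers close. It gives the time, the measured TCP pose, the force and the opening at its end, in the units of the state.
- monitor.get_state(): the state, without advancing time (a new reading comes with each control period).
- grab_frame(name): name is "side" or "top" or "wrist"; returns a dict with "pixels" (384x512x3 uint8, red, green, blue), "K" (3x3 intrinsics, pixels), "view" (4x4, takes a point from world to camera coordinates); the wrist camera has in their place "hand_eye" (4x4, takes a point from camera to tool coordinates, whose origin is the TCP and whose axes are the tool frame's). Camera axes: x right, y down, z forward; pixel columns grow to the right and rows downward; lengths in m; the calibration is good to about 2 mm. A picture is of the moment at which its call begins: read the wrist's pose just before it. There is no depth.
- job_done(): hands the job in, once; it reports no verdict.
The state is a dict: "t": time; "q": joint angles; "qd": joint speeds; "joint_efforts": joint torques, N m; "eef_pos": TCP position; "ee_rot": TCP orientation; "force": force on the tool from outside, world axes, zero at the start; "moment": the same for the moment, N m; "width": finger opening in m.
Only numpy, scipy, OpenCV 4.12 (cv2) and the standard library are available. Lean on these libraries where they do the work, as an engineer would, in place of code of your own. Each camera call takes 0.05 s, during which the arm holds its last target.

## Working session

There is one attempt and no reset: what is moved stays moved. The work goes in short steps, Python scripts to look and compute and a shell command to move; the robot and the scene stay as the last step left them, time stands still between calls to the robot, and variables do not carry over. Pictures are saved under pics/ and viewed, and the job is handed in when it is done.

```bash
mkdir -p pics; ls
python3 - <<'E'
from station import monitor, grab_frame, arm
import cv2, numpy as np
s=monitor.get_state(); print(s); print(arm.tip_extent)
for n in ["side","top","wrist"]:
    f=grab_frame(n); cv2.imwrite(f"pics/{n}0.png",f["pixels"][:,:,::-1]); np.savez(f"pics/{n}0.npz",**f)
    print(n,f["K"],f.get("view",f.get("hand_eye")))
E
```

```text
pics
{'t': 0.0, 'q': array([-9.62924504e-01,  3.59391556e-01,  1.10720343e-02, -3.42028409e-04,
       -1.22408510e+00, -2.88108669e-01]), 'qd': array([ 0.00089053, -0.0015197 ,  0.00109162,  0.00075027, -0.00022031,
       -0.00126244]), 'joint_efforts': array([ 2.59520284e-04, -5.82711554e+01,  2.93058801e+01,  6.99719220e+00,
        7.02770718e-03, -1.38980645e-04]), 'eef_pos': array([ 0.21200515, -0.64032445,  0.21692687]), 'ee_rot': array([-3.14144391e+00, -1.63336985e-03,  1.89044288e+00]), 'force': array([ 0.48450851,  0.09098146, -1.11471238]), 'moment': array([ 0.0281075 , -0.00375612,  0.00872378]), 'width': 0.08765857035758455}
0.025
side [[366.9071204    0.         259.29086186]
 [  0.         366.9071204  190.63001178]
 [  0.           0.           1.        ]] [[-9.27119483e-01 -3.74765790e-01  2.60519835e-04  5.13290009e-01]
 [-2.78511525e-01  6.88534081e-01 -6.69591031e-01  2.20202213e-01]
 [ 2.50760435e-01 -6.20863448e-01 -7.42729953e-01  9.87862769e-01]
 [ 0.00000000e+00  0.00000000e+00  0.00000000e+00  1.00000000e+00]]
top [[350.26949262   0.         257.0044717 ]
 [  0.         350.26949262 194.78472283]
 [  0.           0.           1.        ]] [[-0.02061125 -0.99974604  0.0091127   0.00648579]
 [-0.9889659   0.01904989 -0.1469134   0.55680379]
 [ 0.14670249 -0.01204022 -0.98910738  0.88514244]
 [ 0.          0.          0.          1.        ]]
wrist [[325.80424317   0.         256.69591901]
 [  0.         325.80424317 196.80046593]
 [  0.           0.           1.        ]] [[ 9.99999856e-01 -5.02584846e-05  5.34496374e-04 -1.21211624e-03]
 [-8.56401503e-05  9.67924959e-01  2.51239459e-01 -6.81207100e-02]
 [-5.29979295e-04 -2.51239468e-01  9.67924816e-01 -1.66340521e-01]
 [ 0.00000000e+00  0.00000000e+00  0.00000000e+00  1.00000000e+00]]
```

View pics/top0.png

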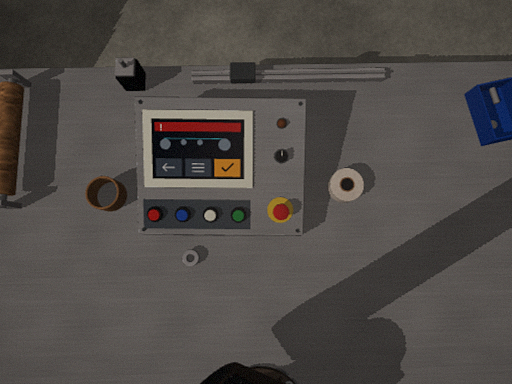

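View pics/side0.png

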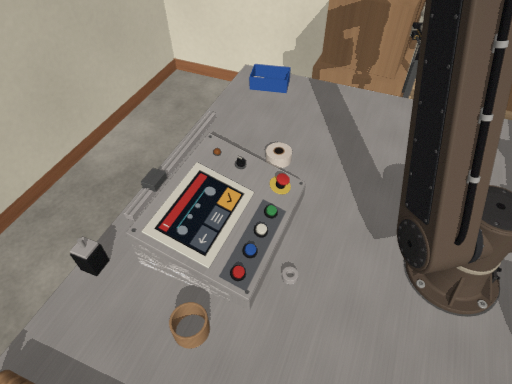

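Run:
```python
import cv2
a=cv2.imread("pics/top0.png")[90:300,150:370]
cv2.imwrite("pics/top0z.png",cv2.resize(a,None,fx=2.8,fy=2.8,interpolation=cv2.INTER_CUBIC))
```

```text
(no output)
```

View pics/top0z.png

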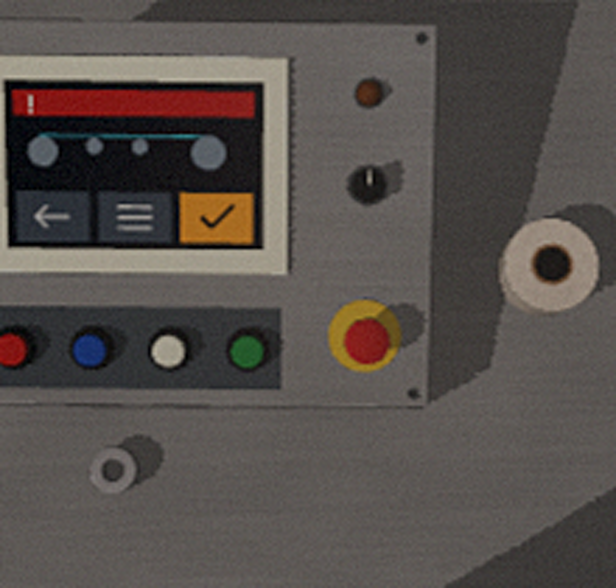

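Run:
```python
import cv2
a=cv2.imread("pics/side0.png")[130:300,120:320]
cv2.imwrite("pics/side0z.png",cv2.resize(a,None,fx=4,fy=3.5,interpolation=cv2.INTER_CUBIC))
a=cv2.imread("pics/top0.png")[90:245,125:315]
cv2.imwrite("pics/top0y.png",cv2.resize(a,None,fx=4,fy=3.8,interpolation=cv2.INTER_CUBIC))
```

```text
(no output)
```

View pics/side0z.png

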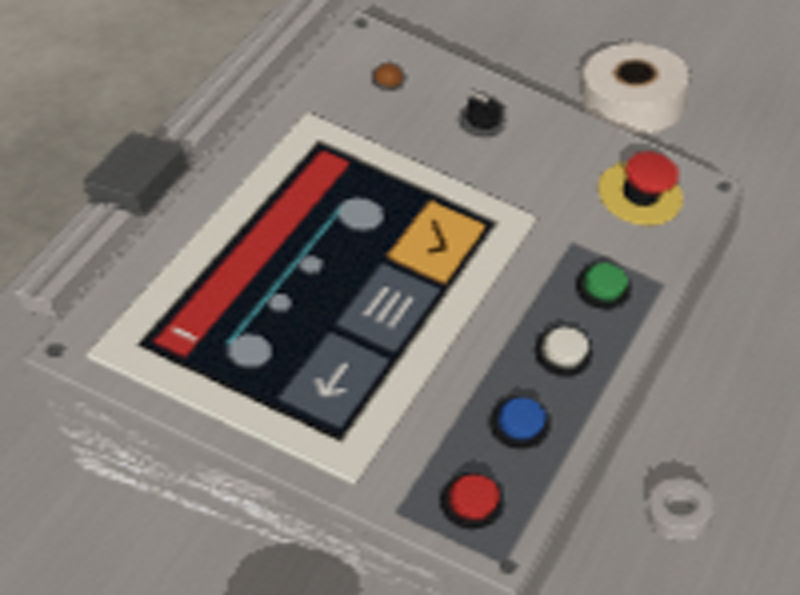

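View pics/top0y.png

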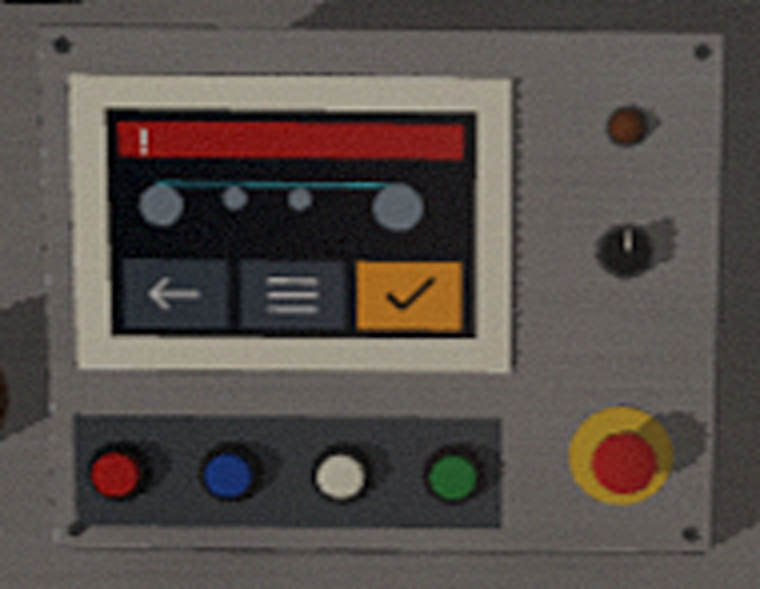

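```bash
cat > h.py <<'E'
import numpy as np, cv2
from scipy.optimize import least_squares
T=np.load("pics/top0.npz"); S=np.load("pics/side0.npz")
PT=T["K"]@T["view"][:3]; PS=S["K"]@S["view"][:3]
N=["red","blue","white","green","estop","amber","list","back"]
t=np.array([(115,475),(228,476.5),(340,477.5),(453,479),(624,463),(409.5,296.5),(292,295),(174,294)],float)
s=np.array([(474,497),(522,417),(566,347),(606,282),(652,170),(441,241),(388,308),(336,380)],float)
t=(t+.5)/[4,3.8]-.5+[125,90]; s=(s+.5)/[4,3.5]-.5+[120,130]
E
python3 - <<'E'
from h import *
X=cv2.triangulatePoints(PT,PS,t.T,s.T); X=(X[:3]/X[3]).T
def pr(P,X):
    h=np.c_[X,np.ones(len(X))]@P.T; return h[:,:2]/h[:,2:]
for n,x,a,b in zip(N,X,pr(PT,X)-t,pr(PS,X)-s): print(n,x.round(4),a.round(2),b.round(2))
# model: pose cx,cy,yaw ; slope coords: row u_b, left v of red, key u_k, v_amber, estop(u,v)
# base z=0 ; deck height at x: 0.104+x*tan15
c,sn=np.cos(np.radians(15)),np.sin(np.radians(15))
def world(p):
    cx,cy,yaw,ub,vb,uk,vk,ue,ve=p[:9]
    uvh=[(ub,vb-.07*i,.018) for i in range(4)]+[(ue,ve,.038)]+[(uk,vk+.072*i,.007) for i in range(3)]
    L=np.array([(u*c-h*sn,v,.104+u*sn+h*c) for u,v,h in uvh])
    # corners of deck
    C=np.array([(x,y,.104+x*np.tan(np.radians(15))) for x in(-.165,.165) for y in(.21,-.21)])
    L=np.r_[L,C]
    R=np.array([[np.cos(yaw),-np.sin(yaw),0],[np.sin(yaw),np.cos(yaw),0],[0,0,1]])
    return L@R.T+[cx,cy,0]
def pp(P,o,X):
    return pr(P,X)+o
def res(p):
    W=world(p); w=W[:8]
    # corners top image: near-left,near-right,far-left(40,25?),far-right(723,36)
    tc=(np.array([(52,545),(708,551),(723,36)])+.5)/[4,3.8]-.5+[125,90]
    return np.r_[(pr(PT,w)-t+p[9:11]).ravel(),(pr(PS,w)-s+p[11:13]).ravel(),(0.7*(pr(PT,W[[8,9,11]])-tc+p[9:11])).ravel(), np.array(p[9:13])/1.0]
p0=[.55,.06,0,-.12,.17,0,-.02,-.12,-.15,0,0,0,0]
r=least_squares(res,p0,x_scale=.1); print(r.x.round(4),r.cost); print(r.fun.round(2))
for n,x in zip(N,world(r.x)): print(n,x.round(4))
E
```

```text
red [0.5057 0.2548 0.086 ] [-0.05 -0.2 ] [0.18 0.04]
blue [0.5035 0.1844 0.0876] [-0.08 -0.32] [0.29 0.06]
white [0.5013 0.115  0.0866] [-0.05 -0.23] [0.19 0.04]
green [0.4992 0.0449 0.0857] [-0.07 -0.3 ] [0.25 0.05]
estop [ 0.5045 -0.0602  0.1111] [-0.01 -0.05] [0.04 0.01]
amber [0.6146 0.0687 0.1116] [0.08 0.33] [-0.27 -0.08]
list [0.6183 0.1415 0.1101] [-0.02 -0.08] [0.07 0.02]
back [0.6194 0.2137 0.1115] [0.04 0.15] [-0.13 -0.04]
[ 0.6193  0.0884 -0.032  -0.1188  0.1631 -0.0013 -0.0193 -0.104  -0.1514
  0.2496  0.0675 -0.104   0.3063] 2.3421843552318853
[-0.54 -0.07 -0.45 -0.12 -0.15 -0.03 -0.13 -0.08 -0.05  0.05  0.13  0.13
  0.33  0.14  0.62  0.02  0.13 -0.37  0.24  0.06  0.28 -0.39  0.39 -0.54
 -0.02 -0.09 -0.75  0.56  0.17  0.22 -0.34  0.25 -0.57  0.2   0.22  0.46
  0.34 -0.8   0.25  0.07 -0.1   0.31]
red [0.5052 0.2553 0.0906]
blue [0.5029 0.1853 0.0906]
white [0.5007 0.1154 0.0906]
green [0.4984 0.0454 0.0906]
estop [ 0.5042 -0.0593  0.1138]
amber [0.6156 0.0693 0.1104]
list [0.6179 0.1412 0.1104]
back [0.6202 0.2132 0.1104]
```

```bash
python3 -m jog '[[[0,0,0.03,0,0,0,0],[0,0,0.03,0,0,0,0],[0.022,0.044,0,0,0,-0.088,0],[0.022,0.044,0,0,0,-0.088,0],[0.022,0.044,0,0,0,-0.088,0],[0.022,0.044,0,0,0,-0.088,0],[0.022,0.044,0,0,0,0,0],[0.022,0.044,0,0,0,0,0],[0.022,0.044,0,0,0,0,0],[0.022,0.044,0,0,0,0,0],[0.022,0.044,0,-0.002,-0.065,0,0],[0.022,0.044,0,-0.002,-0.065,0,0],[0.022,0.044,0,-0.002,-0.065,0,0],[0.022,0.044,0,-0.002,-0.065,0,0],[0.022,0.044,0,0,0,0,0],[0.022,0.044,0,0,0,0,0],[0.022,0.044,0,0,0,0,0],[0.022,0.044,0,0,0,0,0],[0,0,0,0,0,0,0],[0,0,0,0,0,0,0]]]' 5
python3 - <<'E'
from station import monitor, grab_frame
import cv2,numpy as np
from scipy.spatial.transform import Rotation as R
s=monitor.get_state(); f=grab_frame("wrist")
np.savez("pics/w1.npz",pos=s["eef_pos"],rot=s["ee_rot"],**f)
print(s["t"],s["eef_pos"],s["force"],s["width"],R.from_euler("xyz",s["ee_rot"]).as_matrix().round(4))
cv2.imwrite("pics/w1.png",cv2.resize(f["pixels"][:,:,::-1],(800,600),interpolation=cv2.INTER_CUBIC))
E
```

```text
t: 2.65
eef_pos: [0.5638, 0.0632, 0.2773]
ee_rot: [2.883, 0.0, 1.539]
force: [-0.2, -0.5, 0.5]
width: 0.0005
2.65 [0.56376951 0.06324116 0.27733632] [-0.15477572 -0.46096082  0.46432538] 0.0005184454141928013 [[ 3.160e-02  9.661e-01  2.560e-01]
 [ 9.995e-01 -3.050e-02 -8.200e-03]
 [-1.000e-04  2.562e-01 -9.666e-01]]
```

View pics/w1.png

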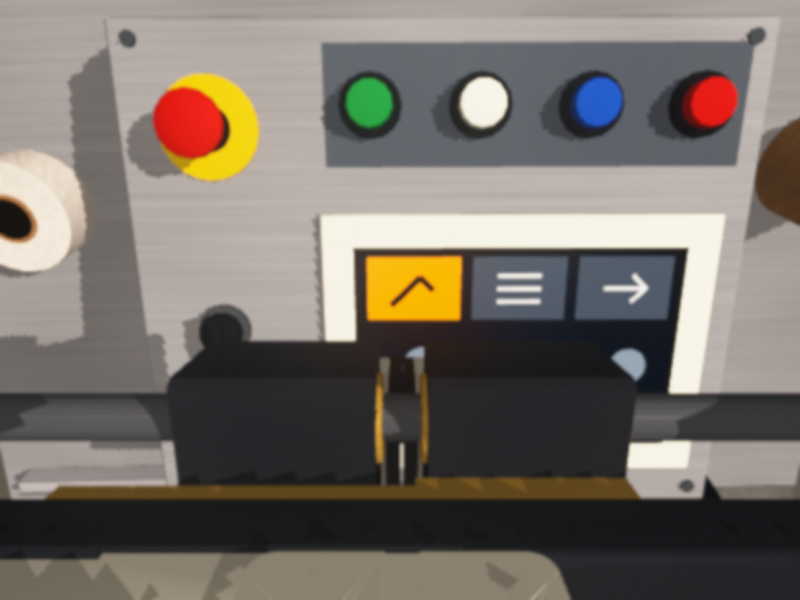

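```bash
cat > w.py <<'E'
from h import *
from scipy.spatial.transform import Rotation as R
W=np.load("pics/w1.npz"); Rm=R.from_euler("xyz",W["rot"]).as_matrix()
he=W["hand_eye"]; Twc=np.eye(4); Twc[:3,:3]=Rm@he[:3,:3]; Twc[:3,3]=Rm@he[:3,3]+W["pos"]
PW=W["K"]@np.linalg.inv(Twc)[:3]
w=(np.array([(712,101),(599,100),(483,101),(369,101),(190,123),(414.5,288),(519.5,288),(626,288)])+.5)/1.5625-.5
def tri3(i):
    A=[]
    for P,p in((PT,t[i]),(PS,s[i]),(PW,w[i])):
        A+= [p[0]*P[2]-P[0],p[1]*P[2]-P[1]]
    x=np.linalg.svd(np.array(A))[2][-1]; x=x[:3]/x[3]
    def e(x): return np.concatenate([(P@np.r_[x,1])[:2]/(P@np.r_[x,1])[2]-p for P,p in((PT,t[i]),(PS,s[i]),(PW,w[i]))])
    r=least_squares(e,x,x_scale=.1); return r.x,r.fun
E
python3 - <<'E'
from w import *
X=[]
for i,n in enumerate(N):
    x,f=tri3(i); X.append(x); print(n,x.round(4),f.round(1))
X=np.array(X); print(np.linalg.norm(np.diff(X,axis=0),axis=1).round(4))
E
```

```text
red [0.5047 0.2548 0.0861] [-0.1  0.2  0.6  0.2  0.   0.3]
blue [0.5018 0.1846 0.088 ] [-0.2  0.4  0.9  0.3 -0.   0.4]
white [0.5003 0.1144 0.0856] [0.3 0.2 0.6 0.2 0.1 0.3]
green [0.4981 0.0442 0.0851] [0.2 0.2 0.7 0.1 0.1 0.3]
estop [ 0.5036 -0.0593  0.1102] [-0.4  0.4  0.2  0.5 -0.2  0.3]
amber [0.6144 0.0692 0.1119] [-0.1  0.4 -0.3  0.  -0.1  0.1]
list [0.6181 0.1415 0.1094] [ 0.   0.1  0.2  0.2 -0.   0.1]
back [0.6193 0.2138 0.1113] [ 0.   0.2 -0.1  0.  -0.   0.1]
[0.0703 0.0703 0.0702 0.1067 0.1697 0.0724 0.0723]
```

```bash
python3 -m jog '[[[0.0069,0.0011,-0.0213,0,0,0,0],[0.0069,0.0011,-0.0213,0,0,0,0],[0.0069,0.0011,-0.0213,0,0,0,0],[0.0069,0.0011,-0.0213,0,0,0,0],[0.0069,0.0011,-0.0213,0,0,0,0],[0.0069,0.0011,-0.0213,0,0,0,0],[0,0,0,0,0,0,0],[0,0,0,0,0,0,0]]]'
cat > st.py <<'E'
from station import monitor, grab_frame
import numpy as np, sys
from scipy.spatial.transform import Rotation as R
s=monitor.get_state(); M=R.from_euler("xyz",s["ee_rot"]).as_matrix(); z=M[:,2]
tip=s["eef_pos"]+.025*z
print(s["t"],"tip",tip.round(4),"n",(-z).round(4),"F",s["force"].round(2),"Fn",round(float(-z@s["force"]),2))
for n,P in dict(amber=(.615,.0693,.111),blue=(.5023,.185,.089),white=(.5005,.115,.089)).items():
    d=np.array(P)-tip; print(n,"go lateral",(d-z*(d@z)).round(4),"height",round(float(d@z),4))
E
python3 st.py
python3 - <<'E'
from station import grab_frame
import cv2
for n in("side","wrist"):
    f=grab_frame(n)["pixels"][:,:,::-1]
    if n=="side": f=f[90:290,120:380]
    cv2.imwrite(f"pics/{n}2.png",cv2.resize(f,(780,600),interpolation=cv2.INTER_CUBIC))
E
```

```text
t: 3.7
eef_pos: [0.6057, 0.0693, 0.1511]
ee_rot: [2.881, -0.001, 1.538]
force: [0.9, 0.4, -0.3]
width: 0.0004
3.7 tip [0.6121 0.0691 0.1269] n [-0.258   0.0078  0.9661] F [ 0.93  0.37 -0.32] Fn -0.55
amber go lateral [-0.0013  0.0003 -0.0003] height 0.0161
blue go lateral [-0.1117  0.116  -0.0308] height 0.0074
white go lateral [-0.1136  0.046  -0.0307] height 0.0075
```

View pics/side2.png

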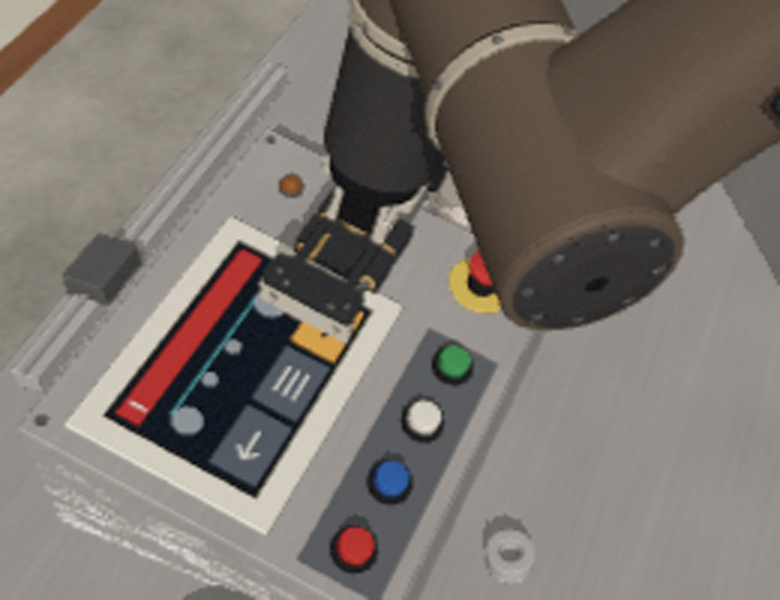

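View pics/wrist2.png

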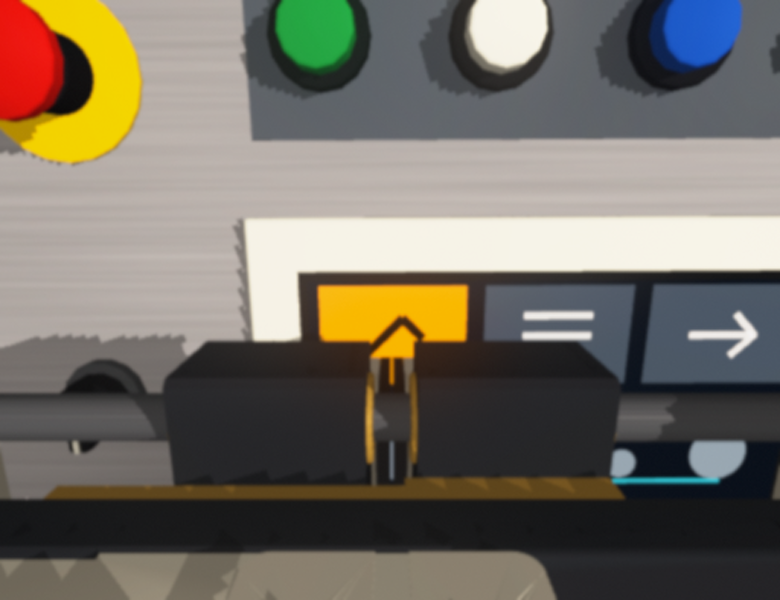

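```bash
python3 -m jog '[[[0.0003,0,-0.0029,0,0,0,0],[0.0005,0,-0.0029,0,0,0,0],[0.0005,0,-0.0029,0,0,0,0],[0.0003,0,-0.0010,0,0,0,0],[0,0,0,0,0,0,0],[0,0,0,0,0,0,0]]]'; python3 st.py
```

```text
t: 4.55
eef_pos: [0.6072, 0.0698, 0.1404]
ee_rot: [2.881, -0.0, 1.539]
force: [0.7, 0.6, 0.1]
width: 0.0004
4.55 tip [0.6137 0.0696 0.1162] n [-0.2571  0.008   0.9664] F [0.74 0.62 0.13] Fn -0.06
amber go lateral [-0.     -0.0003 -0.    ] height 0.0054
blue go lateral [-0.1105  0.1153 -0.0304] height -0.0033
white go lateral [-0.1123  0.0453 -0.0303] height -0.0032
```

```bash
python3 -m jog '[[[0.0003,0,-0.0010,0,0,0,0],[0.0003,0,-0.0010,0,0,0,0],[0.0003,0,-0.0010,0,0,0,0],[0,0,0,0,0,0,0]]]'; python3 st.py;  python3 -m jog '[[[0.0003,0,-0.0010,0,0,0,0],[0,0,0,0,0,0,0]]]'; python3 st.py | head -2
```

```text
t: 5.05
eef_pos: [0.608, 0.0698, 0.1372]
ee_rot: [2.882, -0.0, 1.539]
force: [0.2, 0.4, -0.1]
width: 0.0004
5.05 tip [0.6145 0.0696 0.1131] n [-0.2569  0.008   0.9664] F [ 0.21  0.39 -0.11] Fn -0.16
amber go lateral [-0.     -0.0003 -0.    ] height 0.0021
blue go lateral [-0.1105  0.1153 -0.0303] height -0.0065
white go lateral [-0.1123  0.0453 -0.0302] height -0.0064
t: 5.3
eef_pos: [0.6083, 0.0698, 0.1363]
ee_rot: [2.882, -0.0, 1.539]
force: [-0.2, 0.1, -0.3]
width: 0.0004
5.3 tip [0.6148 0.0696 0.1121] n [-0.257   0.008   0.9664] F [-0.2   0.13 -0.34] Fn -0.28
amber go lateral [-0.0001 -0.0003 -0.    ] height 0.0011
```

```bash
for i in 1; do python3 -m jog '[[[0.0003,0,-0.0010,0,0,0,0],[0,0,0,0,0,0,0]]]' >/dev/null; python3 st.py | head -2;  python3 -m jog '[[[0.0003,0,-0.0010,0,0,0,0],[0,0,0,0,0,0,0]]]'>/dev/null; python3 st.py | head -2; done
```

```text
5.55 tip [0.6151 0.0696 0.1111] n [-0.257   0.008   0.9664] F [ 0.25  0.66 -0.24] Fn -0.29
amber go lateral [-0.0001 -0.0003 -0.    ] height 0.0001
5.8 tip [0.6153 0.0696 0.1101] n [-0.2569  0.008   0.9664] F [ 0.25  0.47 -0.22] Fn -0.27
amber go lateral [-0.0001 -0.0003 -0.    ] height -0.0009
```

```bash
python3 -m jog '[[[0.0003,0,-0.0010,0,0,0,0],[0,0,0,0,0,0,0]]]' >/dev/null; python3 st.py | head -2
```

```text
6.05 tip [0.6156 0.0696 0.1091] n [-0.2569  0.008   0.9664] F [ 0.49 -0.16  0.32] Fn 0.18
amber go lateral [-0.0001 -0.0003 -0.    ] height -0.002
```

```bash
python3 -m jog '[[[0.0003,0,-0.0010,0,0,0,0],[0,0,0,0,0,0,0]]]' >/dev/null; python3 st.py | head -2
```

```text
6.3 tip [0.616  0.0696 0.1081] n [-0.2569  0.008   0.9664] F [ 0.22  1.12 -0.46] Fn -0.49
amber go lateral [-0.0002 -0.0004 -0.    ] height -0.0031
```

```bash
python3 -m jog '[[[0.0003,0,-0.0010,0,0,0,0],[0,0,0,0,0,0,0]]]' >/dev/null; python3 st.py | head -2
```

```text
6.55 tip [0.6162 0.0696 0.1071] n [-0.2569  0.008   0.9664] F [0.34 0.06 0.02] Fn -0.07
amber go lateral [-0.0002 -0.0003 -0.0001] height -0.0041
```

Run:
```python
from station import grab_frame
import cv2
f=grab_frame("side")["pixels"][130:230,180:310,::-1]
cv2.imwrite(f"pics/side3.png",cv2.resize(f,(780,600),interpolation=cv2.INTER_CUBIC))
```

```text
(no output)
```

View pics/side3.png

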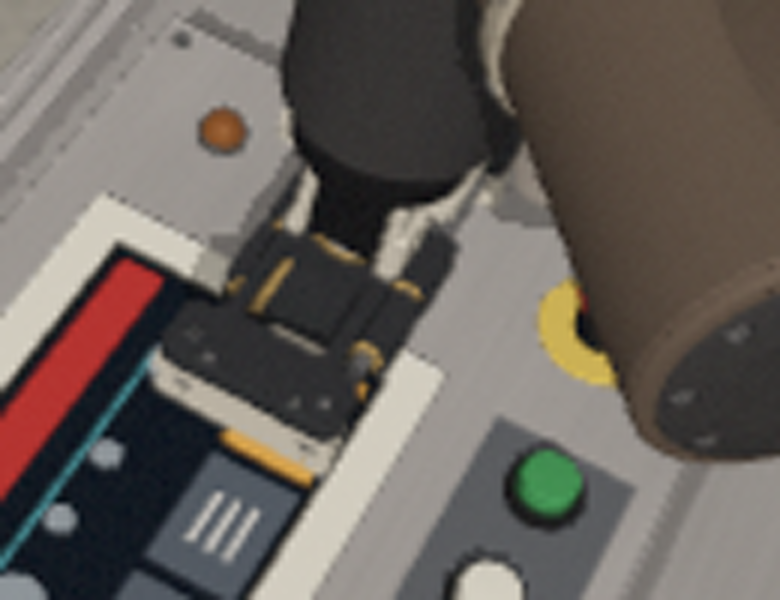

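```bash
python3 -m jog '[[[0.0003,0,-0.0010,0,0,0,0],[0,0,0,0,0,0,0]]]' >/dev/null; python3 st.py | head -2
```

```text
6.85 tip [0.6166 0.0696 0.1061] n [-0.2569  0.008   0.9664] F [-0.04 -0.4   0.17] Fn 0.17
amber go lateral [-0.0002 -0.0003 -0.0001] height -0.0052
```

```bash
python3 -m jog '[[[0.0003,0,-0.0010,0,0,0,0],[0,0,0,0,0,0,0]]]' >/dev/null; python3 st.py | head -2
```

```text
7.1 tip [0.6169 0.0696 0.1051] n [-0.257   0.008   0.9664] F [ 0.2   1.32 -0.76] Fn -0.78
amber go lateral [-0.0003 -0.0004 -0.0001] height -0.0062
```

```bash
python3 -m jog '[[[0.0003,0,-0.0010,0,0,0,0],[0,0,0,0,0,0,0]]]' >/dev/null; python3 st.py | head -2
```

```text
7.35 tip [0.6172 0.0696 0.1041] n [-0.257   0.008   0.9664] F [0.12 0.26 0.71] Fn 0.66
amber go lateral [-0.0003 -0.0004 -0.0001] height -0.0072
```

Run:
```python
from station import grab_frame
import cv2
f=grab_frame("top")["pixels"][100:240,130:310,::-1]
cv2.imwrite(f"pics/top4.png",cv2.resize(f,(780,600),interpolation=cv2.INTER_CUBIC))
f=grab_frame("wrist")["pixels"][:,:,::-1]
cv2.imwrite(f"pics/wrist4.png",cv2.resize(f[180:320,150:350],(780,560),interpolation=cv2.INTER_CUBIC))
```

```text
(no output)
```

View pics/top4.png

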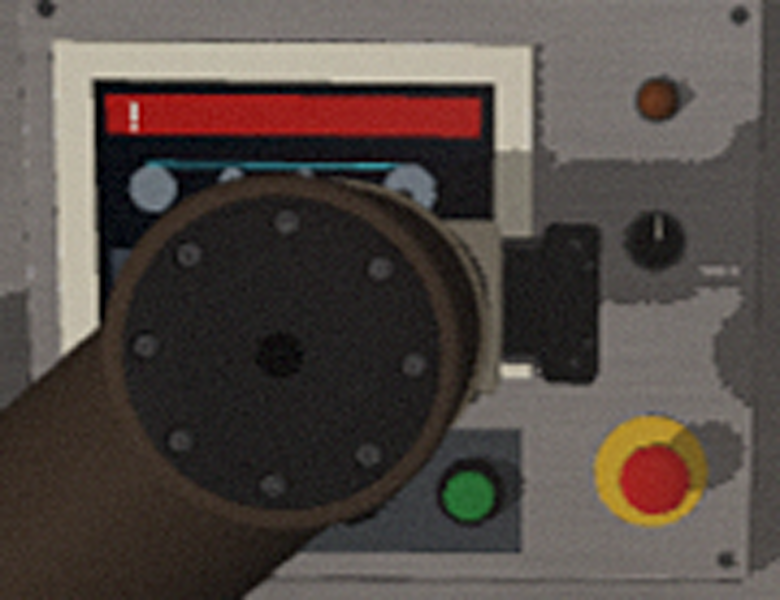

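View pics/wrist4.png

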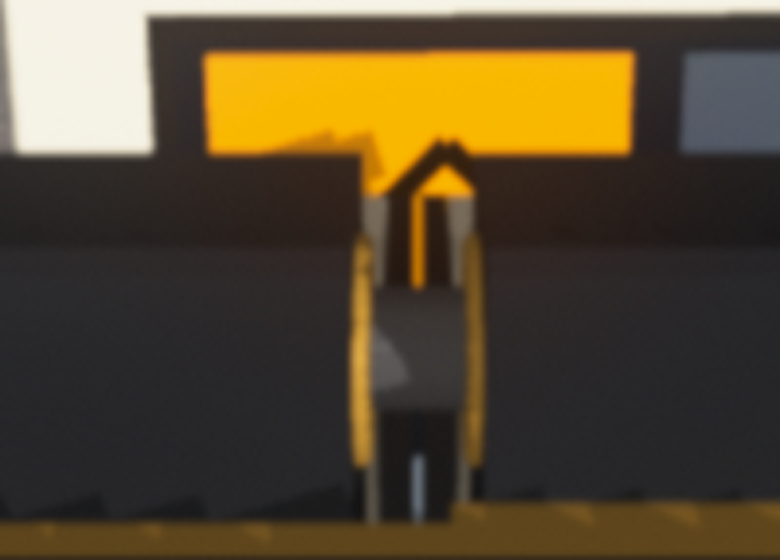

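Run:
```python
import cv2
f=cv2.imread("pics/wrist0.png"); cv2.imwrite("pics/wrist0z.png",cv2.resize(f,(800,600)))
from station import monitor
s=monitor.get_state(); print(s["moment"],s["joint_efforts"],s["width"])
```

```text
[6.66570379e-02 8.26607381e-01 5.07406802e-04] [-3.28811431e-03 -4.01180077e+01  2.43850172e+01  5.48742145e+00
  5.63452765e-01  8.82431399e-03] 0.0007100945271843332
```

View pics/wrist0z.png

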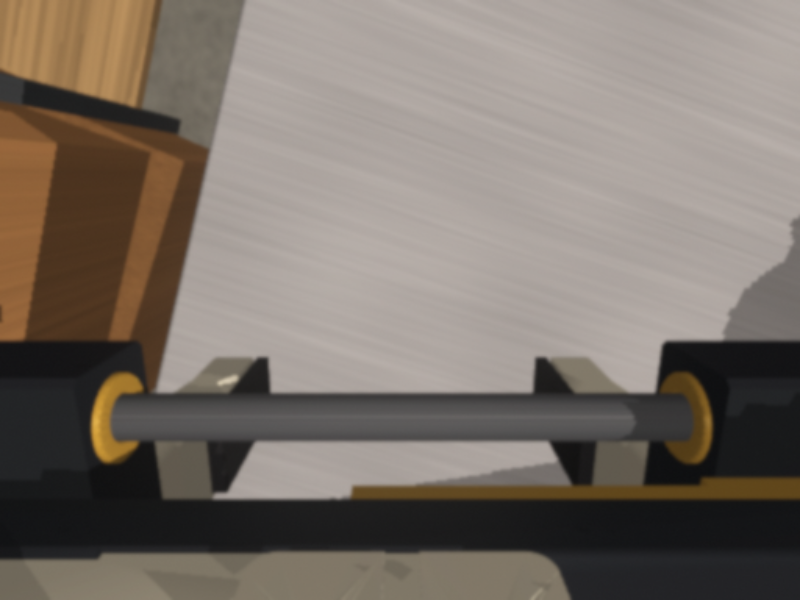

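```bash
cat >> st.py <<'E'
print("moment",s["moment"].round(2),"eff",s["joint_efforts"].round(2),"q",s["q"].round(3))
if -z@s["force"]>1.6: print("CONTACT"); sys.exit(1)
E
python3 -m jog '[[[0.0005,0,-0.0020,0,0,0,0],[0,0,0,0,0,0,0]]]' >/dev/null; python3 st.py
```

```text
7.7 tip [0.6176 0.0696 0.102 ] n [-0.2568  0.0081  0.9664] F [-0.07 -0.17  0.37] Fn 0.37
amber go lateral [-0.0002 -0.0003 -0.    ] height -0.0094
blue go lateral [-0.1107  0.1153 -0.0304] height -0.018
white go lateral [-0.1125  0.0453 -0.0303] height -0.0179
moment [-0.06  0.8  -0.01] eff [ 1.000e-02 -4.029e+01  2.431e+01  5.470e+00  6.000e-01 -0.000e+00] q [ 0.51   0.196 -0.571  0.239 -0.593 -2.298]
```

```bash
python3 -m jog '[[[0.0005,0,-0.0019,0,0,0,0],[0,0,0,0,0,0,0]]]' >/dev/null; python3 st.py|grep -E "tip|CON" && python3 -m jog '[[[0.0005,0,-0.0019,0,0,0,0],[0,0,0,0,0,0,0]]]' >/dev/null; python3 st.py|grep -E "tip|CON"
```

```text
7.95 tip [0.6181 0.0696 0.1001] n [-0.2568  0.0081  0.9664] F [0.   0.02 0.52] Fn 0.5
8.2 tip [0.6186 0.0696 0.0982] n [-0.2568  0.0081  0.9664] F [ 0.37  0.42 -0.11] Fn -0.19
```

Run:
```python
from station import monitor,grab_frame
import cv2,numpy as np
s=monitor.get_state(); f=grab_frame("wrist")
g=f["pixels"][:,:,::-1]
cv2.imwrite(f"pics/wrist5.png",cv2.resize(g[170:320,150:350],(800,600),interpolation=cv2.INTER_CUBIC))
f=grab_frame("side")["pixels"][130:230,180:310,::-1]
cv2.imwrite(f"pics/side5.png",cv2.resize(f,(780,600),interpolation=cv2.INTER_CUBIC))
```

```text
(no output)
```

View pics/wrist5.png

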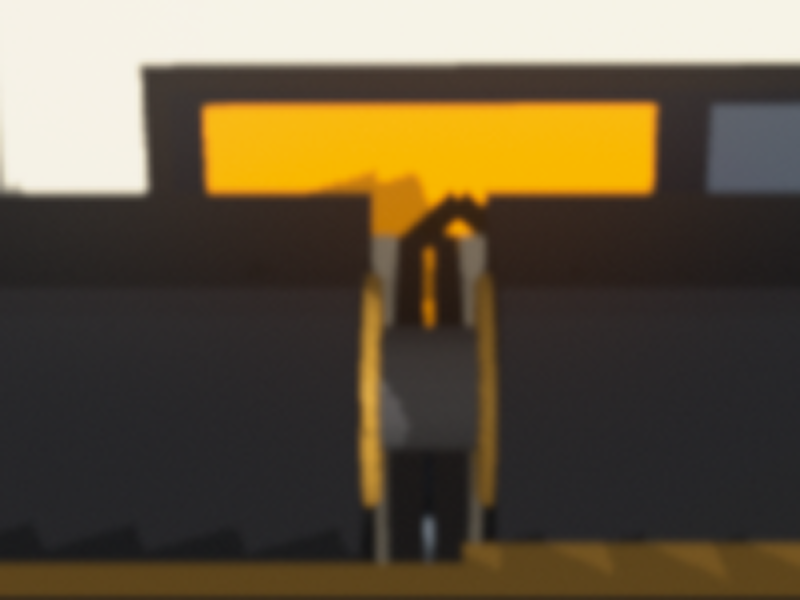

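View pics/side5.png

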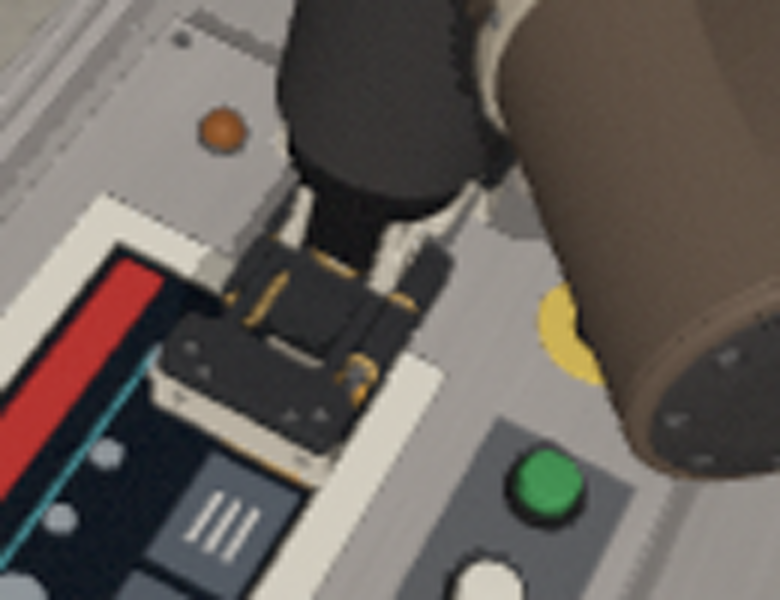

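```bash
cat > g.sh <<'E'
python3 st.py > o.txt; r=$?; grep -E "tip|CON" o.txt; exit $r
E
python3 -m jog '[[[0.0005,0,-0.0019,0,0,0,0],[0,0,0,0,0,0,0]]]' >/dev/null; bash g.sh && python3 -m jog '[[[0.0005,0,-0.0019,0,0,0,0],[0,0,0,0,0,0,0]]]' >/dev/null; bash g.sh && python3 -m jog '[[[0.0005,0,-0.0019,0,0,0,0],[0,0,0,0,0,0,0]]]' >/dev/null; bash g.sh && python3 -m jog '[[[0.0005,0,-0.0019,0,0,0,0],[0,0,0,0,0,0,0]]]' >/dev/null; bash g.sh
```

```text
8.55 tip [0.6191 0.0696 0.0963] n [-0.2568  0.008   0.9664] F [ 0.3   0.72 -0.81] Fn -0.86
8.8 tip [0.6196 0.0696 0.0944] n [-0.2568  0.0081  0.9664] F [0.41 1.24 0.22] Fn 0.12
9.05 tip [0.6201 0.0696 0.0925] n [-0.2568  0.008   0.9664] F [0.2  0.85 1.2 ] Fn 1.12
9.3 tip [0.6206 0.0696 0.0906] n [-0.2568  0.008   0.9664] F [-0.17 -0.8   0.64] Fn 0.66
```

```bash
python3 -m jog '[[[0.0005,0,-0.0019,0,0,0,0],[0,0,0,0,0,0,0]]]' >/dev/null; bash g.sh && python3 -m jog '[[[0.0005,0,-0.0019,0,0,0,0],[0,0,0,0,0,0,0]]]' >/dev/null; bash g.sh && python3 -m jog '[[[0.0003,0,-0.001,0,0,0,0],[0,0,0,0,0,0,0]]]' >/dev/null; bash g.sh && python3 -m jog '[[[0.0003,0,-0.001,0,0,0,0],[0,0,0,0,0,0,0]]]' >/dev/null; bash g.sh && python3 -m jog '[[[0.0003,0,-0.001,0,0,0,0],[0,0,0,0,0,0,0]]]' >/dev/null; bash g.sh
```

```text
9.55 tip [0.6211 0.0696 0.0887] n [-0.2568  0.0081  0.9664] F [ 1.28 -0.48 -0.19] Fn -0.51
9.8 tip [0.6217 0.0696 0.0868] n [-0.2569  0.008   0.9664] F [ 0.19  0.1  -0.4 ] Fn -0.44
10.05 tip [0.622  0.0696 0.0859] n [-0.2569  0.008   0.9664] F [-0.26 -0.04  1.09] Fn 1.12
10.3 tip [0.6223 0.0696 0.0849] n [-0.257   0.008   0.9664] F [0.19 0.1  0.09] Fn 0.03
10.55 tip [0.6226 0.0696 0.0839] n [-0.2569  0.008   0.9664] F [-0.05 -0.17  0.48] Fn 0.47
```

```bash
python3 -m jog '[[[0.0003,0,-0.001,0,0,0,0],[0,0,0,0,0,0,0]]]' >/dev/null; bash g.sh && python3 -m jog '[[[0.0003,0,-0.001,0,0,0,0],[0,0,0,0,0,0,0]]]' >/dev/null; bash g.sh && python3 -m jog '[[[0.0003,0,-0.001,0,0,0,0],[0,0,0,0,0,0,0]]]' >/dev/null; bash g.sh && python3 -m jog '[[[0.0003,0,-0.001,0,0,0,0],[0,0,0,0,0,0,0]]]' >/dev/null; bash g.sh
python3 - <<'E'
from station import monitor,grab_frame
import cv2,numpy as np
f=grab_frame("wrist")
g=f["pixels"][:,:,::-1]
cv2.imwrite(f"pics/wrist6.png",cv2.resize(g[170:320,150:350],(800,600),interpolation=cv2.INTER_CUBIC))
E
```

```text
10.8 tip [0.6229 0.0696 0.0829] n [-0.257   0.008   0.9664] F [-0.88 -0.33  0.26] Fn 0.48
11.05 tip [0.6232 0.0696 0.0819] n [-0.2569  0.008   0.9664] F [ 0.69 -0.4  -0.21] Fn -0.38
11.3 tip [0.6235 0.0696 0.0809] n [-0.257   0.008   0.9664] F [ 0.35 -1.16  0.73] Fn 0.6
11.55 tip [0.6238 0.0696 0.0799] n [-0.2569  0.008   0.9664] F [-0.4   0.81 -0.33] Fn -0.21
```

View pics/wrist6.png

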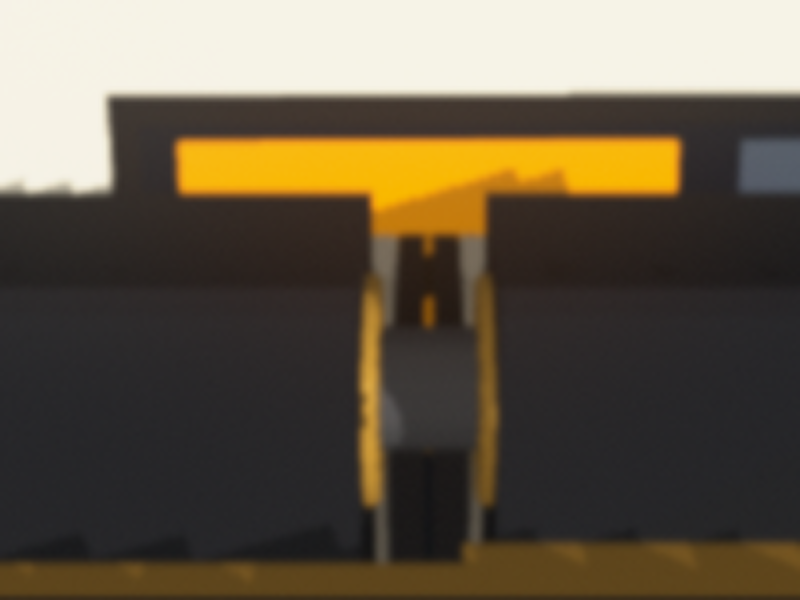

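```bash
python3 -m jog '[[[0.0003,0,-0.001,0,0,0,0],[0,0,0,0,0,0,0]]]' >/dev/null; bash g.sh && python3 -m jog '[[[0.0003,0,-0.001,0,0,0,0],[0,0,0,0,0,0,0]]]' >/dev/null; bash g.sh && python3 -m jog '[[[0.0003,0,-0.001,0,0,0,0],[0,0,0,0,0,0,0]]]' >/dev/null; bash g.sh && python3 -m jog '[[[0.0003,0,-0.001,0,0,0,0],[0,0,0,0,0,0,0]]]' >/dev/null; bash g.sh
```

```text
11.85 tip [0.6241 0.0696 0.0789] n [-0.257   0.0079  0.9664] F [-0.02 -0.56 -0.7 ] Fn -0.67
12.1 tip [0.6244 0.0696 0.0781] n [-0.2572  0.0079  0.9663] F [-1.65 -0.3   2.43] Fn 2.77
CONTACT
12.1 tip [0.6244 0.0696 0.0781] n [-0.2572  0.0079  0.9663] F [-1.65 -0.3   2.43] Fn 2.77
CONTACT
12.1 tip [0.6244 0.0696 0.0781] n [-0.2572  0.0079  0.9663] F [-1.65 -0.3   2.43] Fn 2.77
CONTACT
```

```bash
python3 st.py;
python3 -m jog '[[[0.0001,0,-0.0005,0,0,0,0],[0,0,0,0,0,0,0]]]' >/dev/null; bash g.sh
```

```text
12.1 tip [0.6244 0.0696 0.0781] n [-0.2572  0.0079  0.9663] F [-1.65 -0.3   2.43] Fn 2.77
amber go lateral [-0.0006 -0.0006 -0.0002] height -0.0342
blue go lateral [-0.1111  0.115  -0.0305] height -0.0428
white go lateral [-0.1129  0.045  -0.0304] height -0.0428
moment [0.02 1.18 0.02] eff [ -0.2  -40.97  22.94   5.07   0.78   0.  ] q [ 0.501  0.234 -0.593  0.26  -0.533 -2.315]
CONTACT
12.35 tip [0.6245 0.0696 0.0777] n [-0.2572  0.0079  0.9663] F [-3.08 -0.07  3.8 ] Fn 4.46
CONTACT
```

```bash
python3 -m jog '[[[-0.0040,0,0.0150,0,0,0,0],[-0.0040,0,0.0150,0,0,0,0],[-0.0278,0.0288,-0.0076,0,0,0,0],[-0.0278,0.0288,-0.0076,0,0,0,0],[-0.0278,0.0288,-0.0076,0,0,0,0],[-0.0278,0.0288,-0.0076,0,0,0,0],[0,0,0,0,0,0,0],[0,0,0,0,0,0,0]]]'; sed -i 's/tip=.*/tip=s["eef_pos"]-.0082*z/' st.py; python3 st.py
python3 - <<'E'
from station import monitor,grab_frame
import cv2,numpy as np
f=grab_frame("wrist")
cv2.imwrite(f"pics/wrist7.png",cv2.resize(f["pixels"][:,:,::-1],(800,600),interpolation=cv2.INTER_CUBIC))
E
```

```text
t: 13.35
eef_pos: [0.499, 0.1853, 0.1014]
ee_rot: [2.881, -0.001, 1.539]
force: [-0.5, 0.2, -0.1]
width: 0.0007
13.35 tip [0.4969 0.1854 0.1093] n [-0.2572  0.0075  0.9663] F [-0.54  0.15 -0.05] Fn 0.09
amber go lateral [ 0.1105 -0.1158  0.0303] height 0.0296
blue go lateral [-0.     -0.0002 -0.    ] height 0.021
white go lateral [-0.0018 -0.0702  0.0001] height 0.0211
moment [-0.03  0.81  0.06] eff [  0.62 -30.49  21.36   4.5    0.24  -0.05] q [ 0.85   0.105 -0.814  0.41  -0.521 -2.796]
```

View pics/wrist7.png

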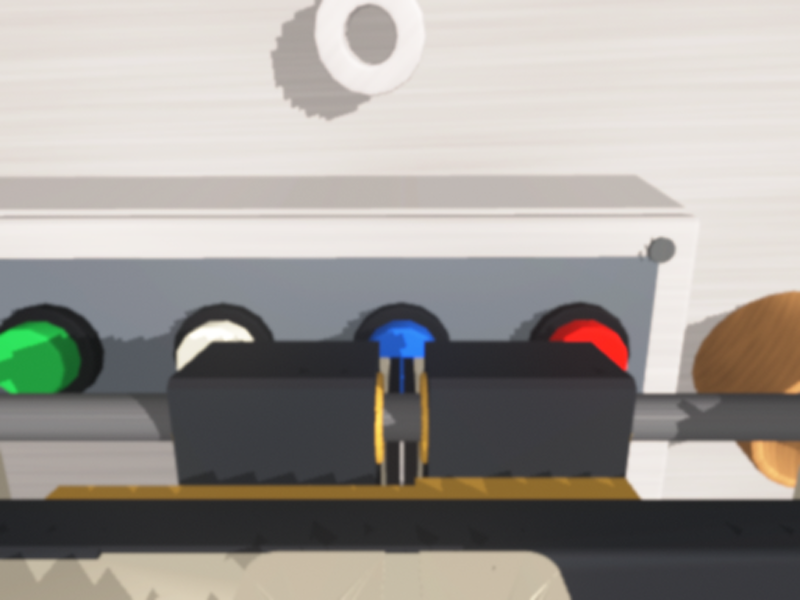

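```bash
python3 -m jog '[[[0.0013,0,-0.0048,0,0,0,0],[0.0013,0,-0.0048,0,0,0,0],[0.0013,0,-0.0048,0,0,0,0],[0.0003,0,-0.001,0,0,0,0],[0,0,0,0,0,0,0]]]' >/dev/null; bash g.sh && python3 -m jog '[[[0.0003,0,-0.001,0,0,0,0],[0,0,0,0,0,0,0]]]' >/dev/null; bash g.sh && python3 -m jog '[[[0.0003,0,-0.001,0,0,0,0],[0,0,0,0,0,0,0]]]' >/dev/null; bash g.sh && python3 -m jog '[[[0.0003,0,-0.001,0,0,0,0],[0,0,0,0,0,0,0]]]' >/dev/null; bash g.sh && python3 -m jog '[[[0.0003,0,-0.001,0,0,0,0],[0,0,0,0,0,0,0]]]' >/dev/null; bash g.sh; cat o.txt
```

```text
14.025 tip [0.501  0.1849 0.0936] n [-0.2568  0.0083  0.9664] F [-0.46  0.14  0.46] Fn 0.56
14.275 tip [0.5013 0.1852 0.0928] n [-0.2572  0.0078  0.9663] F [-0.46 -0.43  0.01] Fn 0.13
14.525 tip [0.5015 0.1851 0.0917] n [-0.257   0.0079  0.9664] F [0.32 0.48 0.07] Fn -0.01
14.775 tip [0.5019 0.1851 0.0907] n [-0.257   0.008   0.9664] F [-0.23 -0.33  0.35] Fn 0.39
15.025 tip [0.5022 0.185  0.0898] n [-0.2571  0.008   0.9664] F [-1.13 -0.31  1.89] Fn 2.11
CONTACT
15.025 tip [0.5022 0.185  0.0898] n [-0.2571  0.008   0.9664] F [-1.13 -0.31  1.89] Fn 2.11
amber go lateral [ 0.1104 -0.1157  0.0303] height 0.0094
blue go lateral [-0.0001 -0.     -0.    ] height 0.0008
white go lateral [-0.0019 -0.07    0.0001] height 0.0009
moment [-0.01  1.21 -0.04] eff [-2.400e-01 -3.118e+01  2.042e+01  4.040e+00  3.700e-01 -1.000e-02] q [ 0.831  0.141 -0.842  0.458 -0.458 -2.833]
CONTACT
```

```bash
python3 -m jog '[[[0.0003,0,-0.001,0,0,0,0],[0.0003,0,-0.001,0,0,0,0],[0,0,0,0,0,0,0]]]' >/dev/null; bash g.sh; python3 -m jog '[[[0.0003,0,-0.001,0,0,0,0],[0.0003,0,-0.001,0,0,0,0],[0,0,0,0,0,0,0],[0,0,0,0,0,0,0]]]' >/dev/null; bash g.sh
```

```text
15.4 tip [0.5028 0.185  0.0877] n [-0.257   0.0081  0.9664] F [-2.8   0.43  2.27] Fn 2.92
CONTACT
15.9 tip [0.5033 0.185  0.0857] n [-0.257   0.008   0.9664] F [-3.69 -0.59  4.25] Fn 5.05
CONTACT
```

```bash
python3 -m jog '[[[0,0,0,0,0,0,0],[-0.0026,0,0.0097,0,0,0,0],[-0.0026,0,0.0097,0,0,0,0],[0,0,0,0,0,0,0],[-0.0008,-0.0233,0,0,0,0,0],[-0.0008,-0.0233,0,0,0,0,0],[-0.0008,-0.0233,0,0,0,0,0],[0,0,0,0,0,0,0],[0,0,0,0,0,0,0]]]'; python3 st.py
python3 - <<'E'
from station import monitor,grab_frame
import cv2,numpy as np
f=grab_frame("wrist")
cv2.imwrite(f"pics/wrist8.png",cv2.resize(f["pixels"][:,:,::-1],(800,600),interpolation=cv2.INTER_CUBIC))
E
```

```text
t: 17.02
eef_pos: [0.4982, 0.1155, 0.0975]
ee_rot: [2.881, -0.001, 1.539]
force: [-0.1, 0.6, -0.2]
width: 0.0004
17.025 tip [0.4961 0.1156 0.1054] n [-0.2576  0.0076  0.9662] F [-0.09  0.56 -0.21] Fn -0.17
amber go lateral [ 0.1123 -0.0461  0.0303] height 0.0256
blue go lateral [ 0.0019  0.0695 -0.    ] height 0.0169
white go lateral [ 0.     -0.0005  0.    ] height 0.017
moment [0.03 0.86 0.  ] eff [ -0.35 -27.2   21.1    4.3    0.29   0.03] q [ 0.729  0.067 -0.864  0.393 -0.481 -2.668]
```

View pics/wrist8.png

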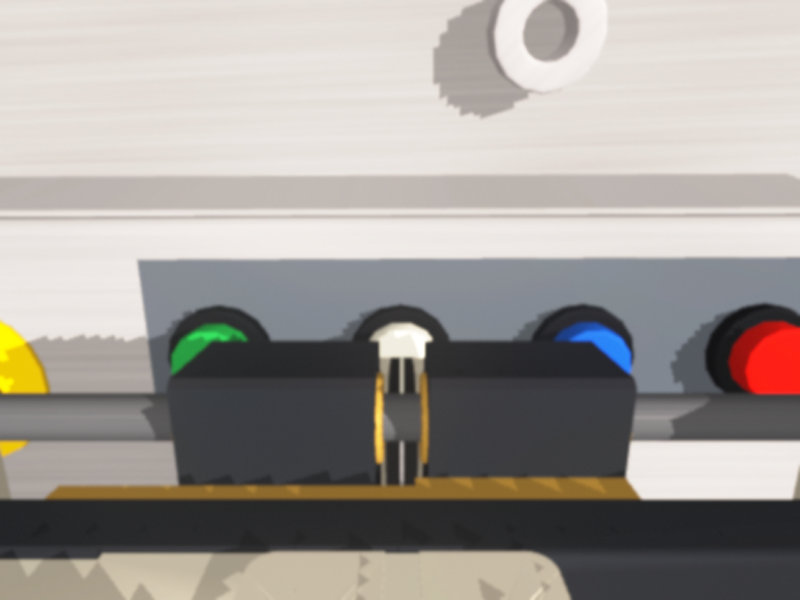

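```bash
python3 -m jog '[[[0.0013,0,-0.0048,0,0,0,0],[0.0013,-0.0003,-0.0048,0,0,0,0],[0.0008,0,-0.0029,0,0,0,0],[0,0,0,0,0,0,0]]]' >/dev/null; bash g.sh && python3 -m jog '[[[0.0003,0,-0.001,0,0,0,0],[0,0,0,0,0,0,0]]]' >/dev/null; bash g.sh && python3 -m jog '[[[0.0003,0,-0.001,0,0,0,0],[0,0,0,0,0,0,0]]]' >/dev/null; bash g.sh && python3 -m jog '[[[0.0003,0,-0.001,0,0,0,0],[0,0,0,0,0,0,0]]]' >/dev/null; bash g.sh && python3 -m jog '[[[0.0003,0,-0.001,0,0,0,0],[0,0,0,0,0,0,0]]]' >/dev/null; bash g.sh; cat o.txt
```

```text
17.575 tip [0.499  0.1147 0.0922] n [-0.2563  0.0086  0.9665] F [-0.45 -0.58  0.04] Fn 0.15
17.825 tip [0.4995 0.1149 0.0917] n [-0.2571  0.0079  0.9663] F [ 0.27 -0.18 -0.31] Fn -0.37
18.075 tip [0.4997 0.1148 0.0907] n [-0.257   0.008   0.9664] F [-1.08  0.14  0.65] Fn 0.91
18.325 tip [0.5001 0.1149 0.0897] n [-0.2572  0.0079  0.9663] F [-1.11  0.36  1.69] Fn 1.92
CONTACT
18.325 tip [0.5001 0.1149 0.0897] n [-0.2572  0.0079  0.9663] F [-1.11  0.36  1.69] Fn 1.92
CONTACT
18.325 tip [0.5001 0.1149 0.0897] n [-0.2572  0.0079  0.9663] F [-1.11  0.36  1.69] Fn 1.92
amber go lateral [ 0.1125 -0.0455  0.0303] height 0.0094
blue go lateral [ 0.002   0.0701 -0.    ] height 0.0007
white go lateral [0.0002 0.0001 0.0001] height 0.0008
moment [-0.01  1.14 -0.04] eff [-1.300e-01 -2.754e+01  2.021e+01  4.000e+00  4.600e-01 -1.000e-02] q [ 0.712  0.098 -0.888  0.434 -0.427 -2.698]
CONTACT
```

Contact. Press about 5 mm and hold.

```bash
python3 -m jog '[[[0.0003,0,-0.001,0,0,0,0],[0.0003,0,-0.001,0,0,0,0],[0,0,0,0,0,0,0]]]' >/dev/null; bash g.sh; python3 -m jog '[[[0.0003,0,-0.001,0,0,0,0],[0.0003,0,-0.001,0,0,0,0],[0.0001,0,-0.0005,0,0,0,0],[0,0,0,0,0,0,0],[0,0,0,0,0,0,0]]]' >/dev/null; bash g.sh;  python3 -m jog '[[[0,0,0,0,0,0,0],[0,0,0,0,0,0,0]]]' >/dev/null; bash g.sh
python3 - <<'E'
from station import monitor,grab_frame
import cv2,numpy as np
a=grab_frame("top")["pixels"][90:280,70:370,::-1]; a=cv2.resize(a,(790,500))
cv2.imwrite("pics/top9.png",a)
f=grab_frame("wrist")
cv2.imwrite(f"pics/wrist9.png",cv2.resize(f["pixels"][:,:,::-1],(800,600),interpolation=cv2.INTER_CUBIC))
E
```

```text
18.7 tip [0.5007 0.1149 0.0877] n [-0.2571  0.008   0.9664] F [-1.49 -0.72  2.9 ] Fn 3.18
CONTACT
19.325 tip [0.5013 0.1149 0.0852] n [-0.257   0.008   0.9664] F [-3.    0.09  4.7 ] Fn 5.32
CONTACT
19.575 tip [0.5013 0.1148 0.0852] n [-0.257   0.008   0.9664] F [-3.02  0.47  4.32] Fn 4.96
CONTACT
```

View pics/wrist9.png

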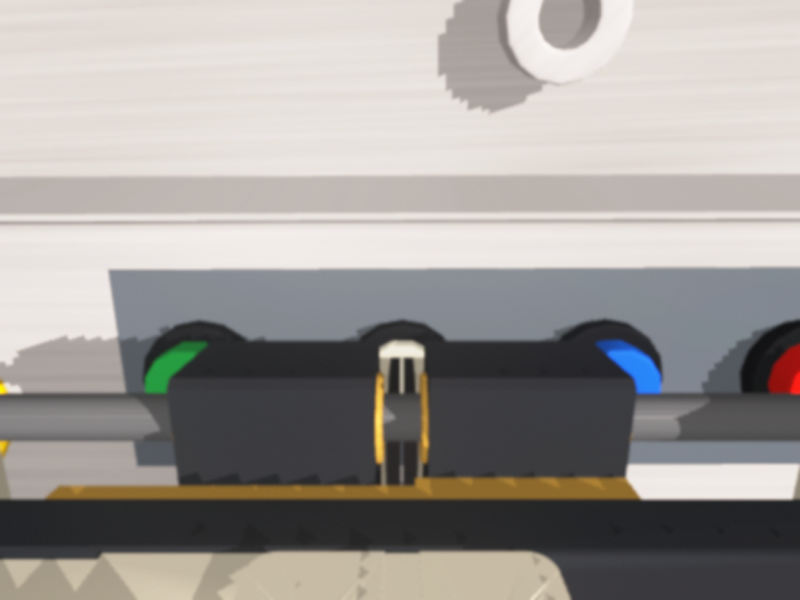

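View pics/top9.png

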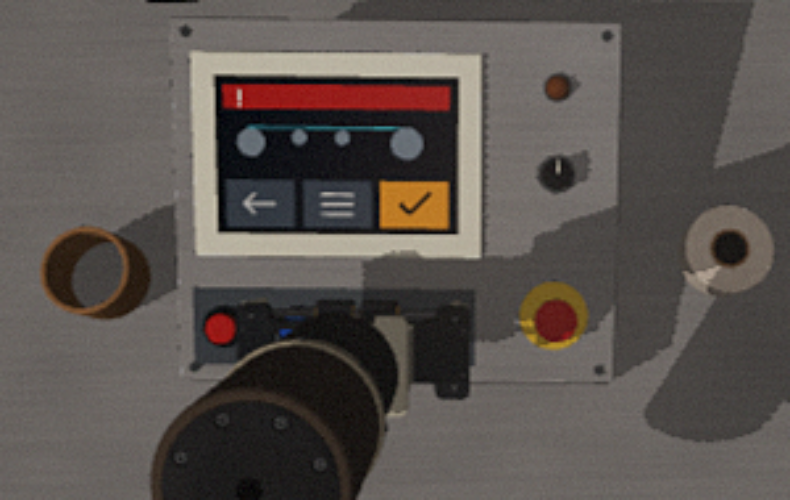

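```bash
python3 -c "
from station import job_done
print(job_done())"; bash g.sh
```

```text
the job is handed in; nothing more can be done
None
```

I tapped the amber tick key, pressed and released the blue reset button, then pressed the white jog button and handed the job in at about 19.7 s while still holding it. No verdict was reported, so these are my own measurements:

- **Amber key:** the wrist force read about 2.8 to 4.5 N over several control steps, then the arm lifted clear.
- **Blue reset:** pressed about 4.6 mm in at about 5 N. The wrist picture after release showed the cap out again.
- **White jog:** pressed about 5 mm in, with the force steady at about 5 N in the last readings before hand-in.
- **Surroundings:** the last top and wrist pictures show the fingers clear of the screen, with core, roll and collar apparently where they stood. I checked this by eye only, not by measuring.

**Disagreement:** the stated fingertip position did not match what I found. Contact came about 33 mm further down than a 25 mm tip extent predicts. The wrist camera also placed the fingertips about 8 mm behind the TCP, so I used the contact and camera value from the reset press on. The force signal is noisy by about 1 N, and I could not read the button travels directly, so I worked them out from the tool's movement after contact.

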